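# Offer up the bow-tie key over its recess

### The arm

A 7-joint arm with a two-finger parallel gripper is mounted at the origin on the work surface. World frame = base frame: x ahead of the robot, y to its left, z up, the work surface at z = 0. Lengths are in m, angles in rad, forces in N, time in s.
With the tool pointing down it reaches from about 0.425 to 0.925 m from the base axis. Payload 6.8 kg.
Tool frame: the origin (TCP) lies at the very end of the fingers, on their centre line; the grasp point (between the pads) lies bot.hold_point_z behind it (bot.hold_point_z is the distance from the TCP to the grasp point, in m); x points along the fingers, z is the direction in which the jaws open and shut, and the axes are right-handed (so a half turn about x gives the same grasp; the last joint's range is limited). The gripper opens to 85 mm and grips with 20 to 120 N. Pads are 22 mm wide; open, the fingers measure 114 mm over their backs; the gripper's body (76 mm by 85 mm) begins 54 mm behind the grasp point. The pads swing forward as they close: fully open they stand 13 mm farther back than shut.
Start: joints at [-1.342, 0.477, 0.022, 1.555, -0.011, 1.109, -0.083], TCP at [0.223, 0.637, 0.231] pointing down, gripper open.
Joint ranges: [-2.96, 2.96], [-0.34, 2.1], [-1.41, 1.46], [0.24, 2.44], [-1.37, 4.51], [0.17, 1.92], [-2.96, 2.96]. Speed limits (rad/s): [2.39, 2.39, 3.14, 3.14, 3.14, 3.14, 3.14].

### API

Orientations are given as a unit quaternion [w, x, y, z].
In Python, from station import bot gives the robot as it stands.
- The arm moves only by the tool drive_tool, never from a script. Its arguments are lists of equal length, an entry for each row: "slide": the shift along the world's x, y, z in mm, a list of three; "turn": the turn, a rotation vector about the world's x, y, z in rad, a list of three; "gripper": the opening, from 0 (shut) to 1 (fully open). A call has 1 to 10 rows; each row is the pose to reach, as a shift and turn from the pose measured when the call began; what a row does not reach only later rows make up. A row lasts 1/10 s, in which the tool goes at most 50 mm and 8.59 degrees, less where a joint would pass 70% of its speed; a pose out of reach is approached as far as the arm can. A call with a gripper value outside its range is refused whole. The fingers move at their own pace and stop on an object; "squeeze" is the grip in N (left out, the last holds). Time passes only in rows, so rows that repeat a pose let the fingers close. It gives the time, the measured TCP pose, the force and the opening at its end, in the units of the state.
- bot.get_obs(): the state, without advancing time (a new reading comes with each control period).
- bot.read_camera(name): name is "side" or "top"; returns a dict with "color" (480x640x3 uint8, red, green, blue), "fovy" (degrees; the focal length in pixels is half the picture's height over the tangent of half this angle, whatever the lens; pixels are square), "cx", "cy" (the principal point, pixels), "R" (3x3) and "t" (3): a world point X has camera coordinates R X + t. Camera axes: x right, y down, z forward; pixel columns grow to the right and rows downward; lengths in m; the calibration is good to about 2 mm. A picture is of the moment at which its call begins. There is no depth.
- bot.hand_in(): hands the job in, once; it reports no verdict.
The state is a dict: "t": time; "q": joint angles; "joint_vel": joint speeds; "joint_torque": joint torques, N m; "eef_pos": TCP position; "tool_rot": TCP orientation; "contact_force": force on the tool from outside, world axes, zero at the start; "torque": the same for the moment, N m; "gripper_width": opening from 0.0 (shut) to 1.0 (fully open).
Only numpy, scipy, OpenCV 4.12 (cv2) and the standard library are available. Lean on these libraries where they do the work, as an engineer would, in place of code of your own. Each camera call takes 0.05 s, during which the arm holds its last target.

### The job

Blow the dust out of the bow-tie recess in the split board: push the cap of the air duster down and let it spring back up. Then take the larger of the two bow-tie keys, which fits this recess, carry it over the sash clamps without touching them or the board, and finish while holding it still, level and about 1 cm above the board, lined up with the recess all round, so that I can check the fit before glue goes in; it is a tight fit that would jam dry, so do not let it touch the board. Leave the small key, the jar and the plane where they are.

Things in the scene. Friction and masses are not known exactly. Their poses are not given: they have to be found in the camera images.
- key_centre (a point): Centre (half-way up) of the larger bow-tie key, a loose piece of dark wood lying flat on the bench on the left or the right of the board: seen from above two trapezoids joined at a narrow waist, 110 mm long (its x), 52 mm wide at both ends and 26 mm at the waist in the middle (its y), 18 mm thick (z up), about 55 g. The sides run straight from waist to ends. It looks the same after a half turn. Easily held across the waist.
- small_key_centre (a point): Centre (half-way up) of the smaller key of the same wood and shape, 78 mm long (x), 38 mm wide at the ends, 19 mm at the waist, 18 mm thick. It lies on the bench on the other side of the board; not for this recess.
- recess (a point): Centre of the mouth of the bow-tie recess, at the level of the board's top face (50 mm above the bench). The recess has the key's outline plus 1 mm all round: 112 mm long (x), 54 mm wide at the ends, 28 mm at the waist (y), 13 mm deep; z up. Board: wood, 25 mm thick, lies fixed on two bearers, reaches from the recess centre 150 mm to -x, 105 mm to +x and 160 mm to either side in y. The split runs along y through the recess.
- board: The split board with its two bearers and the two sash clamps, fixed as one. Origin on the bench under the recess centre, axes as recess, top face at z = 50 mm.
- clamp_left_bar (a point): Point on top of the bar of the sash clamp on the +y side of the recess, level with the recess centre, 80 mm above the bench. The bar (22 mm wide) runs along the board's x from 200 mm before this point to 240 mm beyond it; its jaws and head (34 mm wide) stand up to 86 mm above the bench at the board's two edges; the screw with its cross-handle goes on to 290 mm beyond.
- clamp_right_bar (a point): The same point on the other, equal clamp, on the -y side of the recess, 115 mm from the recess centre.
- cap_top (a point): Centre of the top of the air duster's white push cap (25 mm across), 206 mm above the bench when up. The can (57 mm across, 181 mm high with its valve) is strapped upright to a plywood bracket on the bench behind the board, about 177 mm from the recess on its +x side and a little to its +y side, and does not move. A thin white tube runs from the cap 75 mm down towards the recess. x points away from the recess, z up.
- cap (a joint): How far the push cap is down, in m: 0 up, 0.006 fully down. Sprung: it starts to move at about 4 N, is fully down at about 11 N and comes back up by itself; it blows once it is more than 0.004 down.
- jar: Pale translucent jar with a red lid, 90 mm across, 125 mm high, standing on the bench; origin at the centre of its underside. To be left alone.
- plane: Small steel hand plane, 160 mm long (x), 50 mm wide, about 65 mm high, lying on the bench; origin at the centre of its sole. To be left alone.
Mind the look-alikes: they are no part of the job. What is shaped like the part that bears key_centre but blue is not meant.

How it is judged:
On the way, in this order (a step that is already met when the one before it is completed fails the run):
1. the duster's cap is pushed down until it blows (value of joint cap above 0.004 m), for 0.1 s.
2. the cap has sprung back up (value of joint cap below 0.0015 m), for 0.1 s.
3. the larger key is picked up in the fingers (contact force between the fingers and key above 0.5 N and height (world z) of key_centre above 0.04 m), for 0.1 s.
At the end, for the whole second after the job is handed in: Larger key held in the fingers, still; underside 4 to 18 mm above the board's face, centre within 6 mm of the recess centre, length within 5 degrees of the recess's (either way round), level within 4 degrees, touching neither board nor clamps; duster cap up (contact force between the fingers and key above 0.5 N and horizontal distance between key_centre and recess below 0.006 m and z of key_centre in the frame of recess between 0.013 and 0.027 m and angle between the x axis of key_centre and the x axis of recess, either way round below 0.09 rad and angle between key_centre's own z axis and vertical below 0.07 rad and contact force between key and board below 0.1 N and linear speed of key below 0.01 m/s and value of joint cap below 0.0015 m); the arm keeps its last pose, push and grip.
It fails at once if the larger key touches the board or the clamps on it (contact force between key and board above 0.5 N).
It fails at once if the small key is moved by more than 20 mm (distance of small_key_centre from where it was at the start of the episode above 0.02 m).
It fails at once if the jar is moved by more than 20 mm (distance of jar from where it was at the start of the episode above 0.02 m).
It fails at once if the plane is moved by more than 20 mm (distance of plane from where it was at the start of the episode above 0.02 m).
It also fails if it takes over 53 s, if anything falls off the work surface, if the arm or the gripper's body presses on something with over 40 N, if the wrist force passes 120 N, or if a joint passes its speed limit or range.

## Working session

There is one attempt and no reset: what is moved stays moved. The work goes in short steps, Python scripts to look and compute and a tool call to move; the robot and the scene stay as the last step left them, time stands still between calls to the robot, and variables do not carry over. Pictures are saved under pics/ and viewed, and the job is handed in when it is done.

Besides the shell and the picture viewer there is one more tool, called after ">>>" as name(argument=value, ...), one argument or row to a line, values as JSON. drive_tool: Moves the arm, as the interface text tells. Its arguments: {"type":"object","properties":{"slide":{"type":"array"},"turn":{"type":"array"},"gripper":{"type":"array"},"squeeze":{"type":"number"}},"required":["slide","turn","gripper"]}

```bash
mkdir -p pics; ls; python3 - <<'E'
from station import bot
import cv2
o=bot.get_obs()
print({k:(v if not hasattr(v,'round') else v) for k,v in o.items()}, bot.hold_point_z)
for n in ("side","top"):
    c=bot.read_camera(n); cv2.imwrite(f"pics/{n}0.png",c["color"][:,:,::-1]); print(n,c["fovy"],c["cx"],c["cy"],c["R"],c["t"])
E
```

```text
pics
{'t': 0.0, 'q': array([-1.34208529,  0.47781566,  0.02233273,  1.55646793, -0.01150263,
        1.10932423, -0.08310058]), 'joint_vel': array([ 1.11414189e-04, -8.68914600e-04, -1.45460175e-03, -4.26805793e-04,
        4.89127584e-04, -2.27664196e-05,  1.78057769e-04]), 'joint_torque': array([-6.57759647e-04, -5.96445787e+01,  1.60744149e+00, -2.81198949e+01,
        1.23797043e-02,  9.58421471e-03,  6.58321355e-06]), 'eef_pos': array([0.22288231, 0.63649371, 0.23030821]), 'tool_rot': array([ 0.57621142, -0.4095528 ,  0.57724138,  0.40870441]), 'contact_force': array([ 4.47874164e-01, -4.88774454e-01,  3.47470489e-04]), 'torque': array([-0.00547512, -0.03911302, -0.04329004]), 'gripper_width': 0.9989499103570285} 0.0187
side 56.342554503313586 314.51576501016706 237.6670804155127 [[ 0.97921198 -0.20165277 -0.02191034]
 [-0.1195604  -0.48654409 -0.8654364 ]
 [ 0.1638573   0.8500653  -0.50053948]] [-0.47022355  0.20406161  0.88478661]
top 56.61515917385102 320.78564999046387 237.39766267662367 [[-2.58734853e-02 -9.99664916e-01  7.86741687e-04]
 [-9.90984193e-01  2.55453018e-02 -1.31520975e-01]
 [ 1.31456807e-01 -4.18255459e-03 -9.91313076e-01]] [0.08719609 0.51929137 1.21646626]
```

View pics/top0.png

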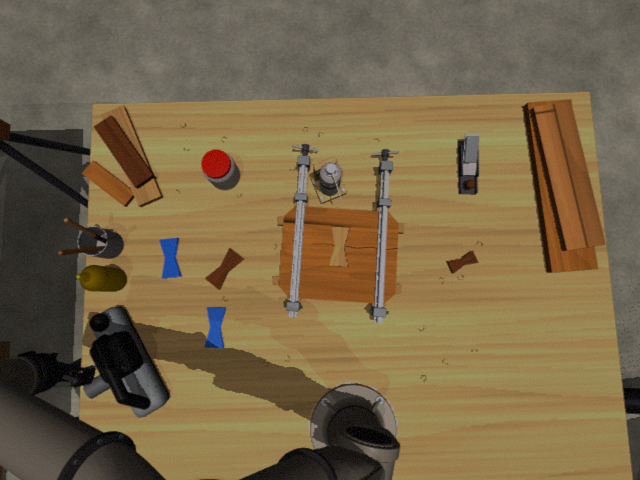

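View pics/side0.png

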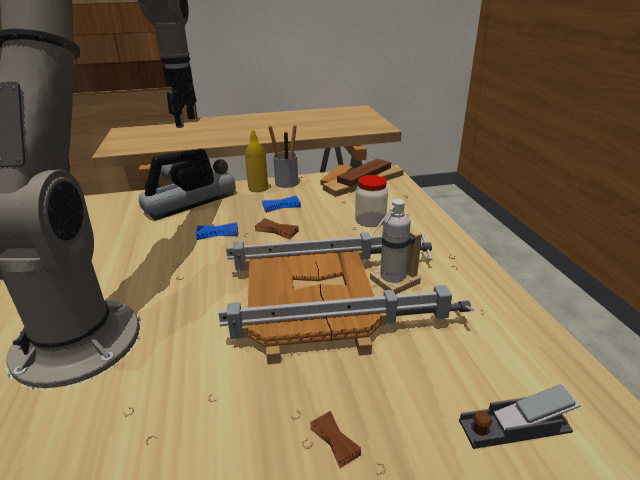

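Top view: candidates for the key are dark brown (225,268), dark brown smaller (462,262), and blue look-alikes (170,257) and (215,327). The recess is the pale bow-tie at (340,246), and the duster is at (329,175). I choose the brown one at (225,268) and will check it by size and a crop.

```bash
cat > h.py <<'E'
import numpy as np, cv2
from station import bot
def K(c):
    f=240/np.tan(np.radians(c["fovy"]/2)); return np.array([[f,0,c["cx"]],[0,f,c["cy"]],[0,0,1]])
def ray(c,p):
    R=np.array(c["R"]);t=np.array(c["t"])
    d=R.T@np.linalg.solve(K(c),[p[0],p[1],1.]); return -R.T@t,d
def onz(c,p,z):
    o,d=ray(c,p); return o+d*(z-o[2])/d[2]
def proj(c,X):
    v=K(c)@(np.array(c["R"])@X+np.array(c["t"])); return v[:2]/v[2]
def cross(c1,p1,c2,p2):
    o1,d1=ray(c1,p1);o2,d2=ray(c2,p2);d1/=np.linalg.norm(d1);d2/=np.linalg.norm(d2)
    s=np.linalg.lstsq(np.c_[d1,-d2],o2-o1,rcond=None)[0]
    a=o1+s[0]*d1;b=o2+s[1]*d2; return (a+b)/2,np.linalg.norm(a-b)
E
python3 - <<'E'
from h import *
c=bot.read_camera("top");im=c["color"][:,:,::-1].copy();s=bot.read_camera("side");si=s["color"][:,:,::-1].copy()
a=cv2.resize(im[220:340,150:310],None,fx=5,fy=5,interpolation=cv2.INTER_CUBIC)
cv2.imwrite("pics/k1.png",a)
cv2.imwrite("pics/k2.png",cv2.resize(im[195:305,270:410],None,fx=5,fy=5,interpolation=cv2.INTER_CUBIC))
cv2.imwrite("pics/k3.png",np.hstack([cv2.resize(im[140:220,290:370],None,fx=5,fy=5,interpolation=cv2.INTER_CUBIC),cv2.resize(si[190:270,360:440],None,fx=5,fy=5,interpolation=cv2.INTER_CUBIC)]))
hsv=cv2.cvtColor(im,cv2.COLOR_BGR2HSV)
for p in [(225,268),(220,275),(340,246),(462,262),(330,246),(250,268)]: print(p,hsv[p[1],p[0]])
E
```

```text
(225, 268) [ 10 180  82]
(220, 275) [ 11 209  84]
(340, 246) [ 17 147 158]
(462, 262) [ 10 183  85]
(330, 246) [ 14 192 146]
(250, 268) [ 19 127 154]
```

View pics/k1.png

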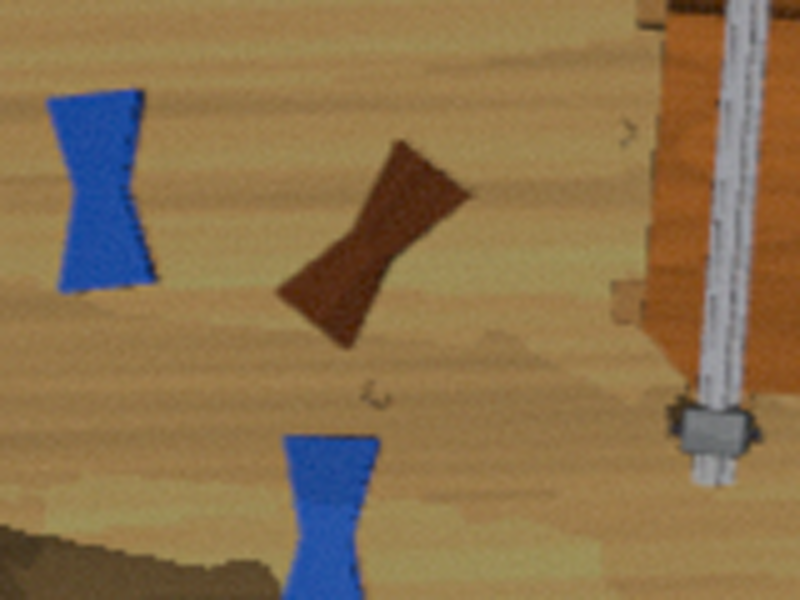

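View pics/k2.png

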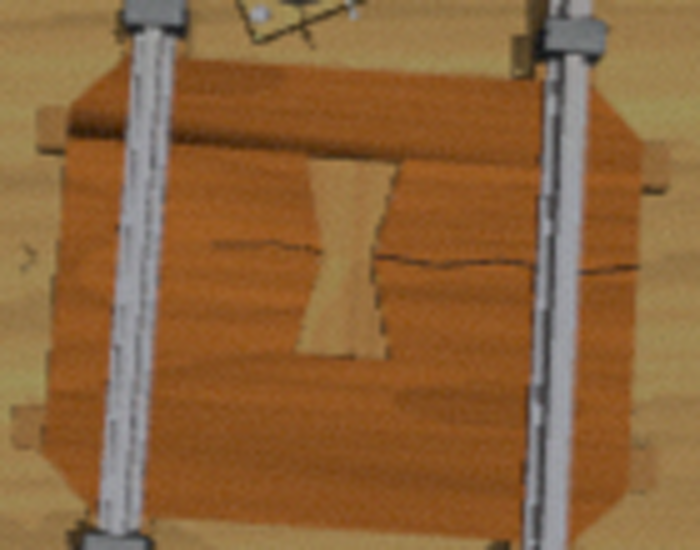

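View pics/k3.png

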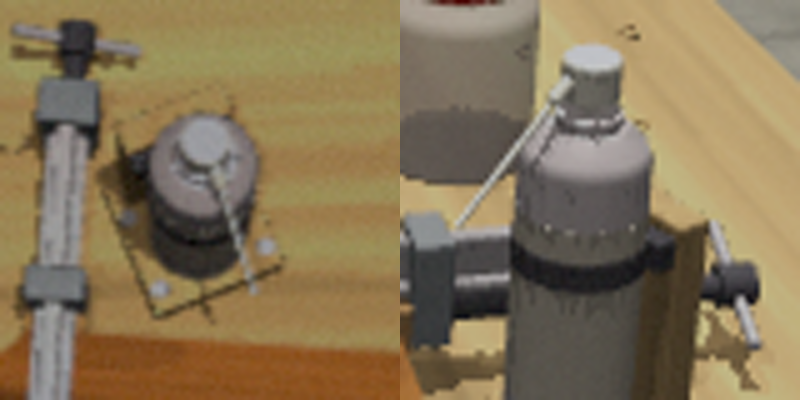

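```bash
python3 - <<'E'
from h import *
np.set_printoptions(precision=4,suppress=True)
c=bot.read_camera("top");im=c["color"][:,:,::-1].copy();s=bot.read_camera("side");si=s["color"][:,:,::-1].copy()
print("cams",ray(c,(0,0))[0],ray(s,(0,0))[0])
hsv=cv2.cvtColor(im,cv2.COLOR_BGR2HSV)
def pose(m,z,lab):
    n,L,st,ce=cv2.connectedComponentsWithStats(m)
    for i in range(1,n):
        if st[i,4]<100: continue
        ys,xs=np.where(L==i)
        P=np.array([onz(c,(x,y),z)[:2] for x,y in zip(xs,ys)])
        mu=P.mean(0); w,v=np.linalg.eigh(np.cov((P-mu).T)); a=v[:,1]
        (rc,rs,ra)=cv2.minAreaRect((P*1000).astype(np.float32))
        print(lab,"px",ce[i],"mean",mu,"rectc",np.array(rc)/1000,"size",np.round(rs),"rectang",ra,"yaw",np.degrees(np.arctan2(a[1],a[0])))
m=np.zeros((480,640),np.uint8)
k=cv2.inRange(hsv,(4,120,30),(14,255,115))
r=m.copy(); r[245:295,200:250]=k[245:295,200:250]; pose(r,.018,"key")
r=m.copy(); r[245:280,440:485]=k[245:280,440:485]; pose(r,.018,"small")
k=cv2.inRange(hsv,(15,90,120),(22,178,220)); r=m.copy(); r[222:270,325:355]=k[222:270,325:355]; 
cv2.imwrite("pics/m.png",cv2.resize(r[215:275,315:365],None,fx=8,fy=8,interpolation=0))
pose(r,.05,"recess@50");pose(r,.037,"recess@37")
q=[(306,157),(405,162),(388,358),(296,353)]
q=[(270+a/5-.4,195+b/5-.4) for a,b in q]
for z in(.05,.037):
  C=np.array([onz(c,p,z) for p in q]);print(z,C[:,:2].tolist(),C.mean(0))
X,e=cross(c,(331.4-.4,167.6-.4),s,(398.4-.4,201.4-.4));print("cap",X,e)
print("cap@206",onz(c,(331,167.2),.206))
for z in (.0,.05,.08,.206):print(z,proj(c,np.array([.64,-.01,z])))
E
```

```text
cams [0.357  0.079  1.2741] [ 0.3399 -0.7477  0.6092]
key px [223.9458 268.5682] mean [0.4421 0.3486] rectc [0.4425 0.3482] size [ 51. 109.] rectang 50.987117767333984 yaw 141.2559009898846
small px [462.1799 261.5971] mean [ 0.4443 -0.3237] rectc [ 0.4444 -0.3227] size [36. 82.] rectang 21.6290340423584 yaw 113.02800014151282
recess@50 px [338.8405 246.3029] mean [0.4933 0.0246] rectc [0.4938 0.0245] size [ 50. 109.] rectang 84.71296691894531 yaw 174.28866743527652
recess@37 px [338.8405 246.3029] mean [0.4947 0.024 ] rectc [0.4953 0.0239] size [ 51. 110.] rectang 84.71296691894531 yaw 174.28866743527652
0.05 [[0.5505268139352056, 0.04515875685806697], [0.5462966472494966, -0.009787925724136698], [0.43760087868690967, 0.003331280425686922], [0.441654402202637, 0.05379819784608869]] [0.494  0.0231 0.05  ]
0.037 [[0.5525825316908188, 0.044799482503366204], [0.5483074414625883, -0.010730723096911352], [0.4384573451054415, 0.0025278064553001384], [0.4425539162477874, 0.053530672664274914]] [0.4955 0.0225 0.037 ]
cap [0.6719 0.045  0.2059] 0.0017869998872932615
cap@206 [0.6728 0.0447 0.206 ]
0.0 [348.41   197.9333]
0.05 [349.5184 194.0276]
0.08 [350.2267 191.5321]
0.206 [353.6209 179.5724]
```

View pics/m.png

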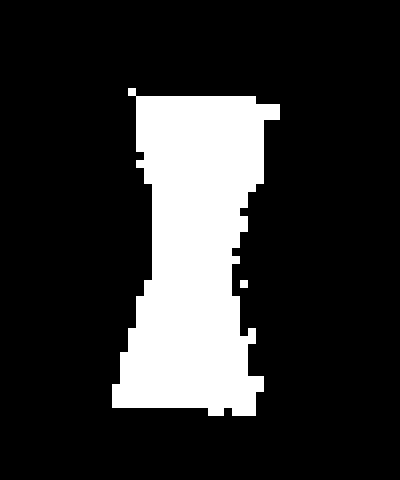

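```bash
python3 - <<'E'
from h import *
from scipy.spatial.transform import Rotation as Ro
q=bot.get_obs()["tool_rot"];M=Ro.from_quat(np.r_[q[1:],q[0]]).as_matrix();print(M.round(3),"jaw yaw",np.degrees(np.arctan2(M[1,2],M[0,2])))
c=bot.read_camera("top");im=c["color"][:,:,::-1].copy()
# clamp bars: bright grey, rows 215-300 
hsv=cv2.cvtColor(im,cv2.COLOR_BGR2HSV);g=cv2.inRange(hsv,(0,0,90),(180,60,255))
for x0,x1 in((280,312),(368,398)):
  P=[]
  for y in range(212,296,2):
    xs=np.where(g[y,x0:x1])[0]
    if len(xs)>4: P.append(onz(c,(x0+(xs[0]+xs[-1])/2,y),.08)[:2])
  P=np.array(P);f=np.polyfit(P[:,0],P[:,1],1);print("bar yaw",np.degrees(np.arctan(f[0])),"y at .495",np.polyval(f,.495),len(P), np.abs(np.polyval(f,P[:,0])-P[:,1]).max())
E
```

```text
[[-0.    -0.944  0.33 ]
 [-0.001  0.33   0.944]
 [-1.    -0.    -0.001]] jaw yaw 70.70390073417467
bar yaw -5.162879928394435 y at .495 0.1378917632121327 42 0.0012390057471393379
bar yaw -5.157437786745638 y at .495 -0.08883060170433085 42 0.0013892664900072016
```

>>> drive_tool(
  slide=[
    [225,-296,30],
    [449,-592,30],
    [449,-592,30],
    [449,-592,30],
    [449,-592,30],
    [449,-592,30],
    [449,-592,30],
    [449,-592,30],
    [449,-592,30],
    [449,-592,30],
  ],
  turn=[
    [0,0,0],
    [0,0,0],
    [0,0,0],
    [0,0,0],
    [0,0,0],
    [0,0,0],
    [0,0,0],
    [0,0,0],
    [0,0,0],
    [0,0,0],
  ],
  gripper=[0,0,0,0,0,0,0,0,0,0],
)

```text
t: 1.35
eef_pos: [0.5259, 0.2374, 0.2524]
tool_rot: [0.577, -0.409, 0.577, 0.409]
contact_force: [0.9, 0.2, 1.2]
gripper_width: 0.001
```

>>> drive_tool(
  slide=[
    [146,-192,8],
    [146,-192,8],
    [146,-192,8],
    [146,-192,8],
    [146,-192,8],
    [146,-192,8],
    [146,-192,8],
    [146,-192,8],
    [146,-192,8],
    [146,-192,8],
  ],
  turn=[
    [0,0,0],
    [0,0,0],
    [0,0,0],
    [0,0,0],
    [0,0,0],
    [0,0,0],
    [0,0,0],
    [0,0,0],
    [0,0,0],
    [0,0,0],
  ],
  gripper=[0,0,0,0,0,0,0,0,0,0],
)

```text
t: 2.35
eef_pos: [0.6714, 0.0469, 0.2606]
tool_rot: [0.577, -0.41, 0.576, 0.41]
contact_force: [-0.5, 0.1, -0.3]
gripper_width: 0.004
```

Descend to just above the cap and look.

>>> drive_tool(
  slide=[
    [1,-2,-15],
    [1,-2,-30],
    [1,-2,-42],
    [1,-2,-46],
    [1,-2,-46],
    [1,-2,-46],
  ],
  turn=[
    [0,0,0],
    [0,0,0],
    [0,0,0],
    [0,0,0],
    [0,0,0],
    [0,0,0],
  ],
  gripper=[0,0,0,0,0,0],
)

```text
t: 2.95
eef_pos: [0.6726, 0.0448, 0.2147]
tool_rot: [0.577, -0.41, 0.576, 0.41]
contact_force: [-0.1, -1.1, 0.0]
gripper_width: -0.0
```

```bash
python3 - <<'E'
from h import *
s=bot.read_camera("side")["color"][:,:,::-1];c=bot.read_camera("top")["color"][:,:,::-1]
f=lambda a:cv2.resize(a,None,fx=4,fy=4,interpolation=cv2.INTER_CUBIC)
cv2.imwrite("pics/cap1.png",np.hstack([f(s[130:270,350:450]),f(c[110:250,290:390])]));print(bot.get_obs()["eef_pos"])
E
```

```text
[0.67287758 0.04487233 0.21523798]
```

View pics/cap1.png

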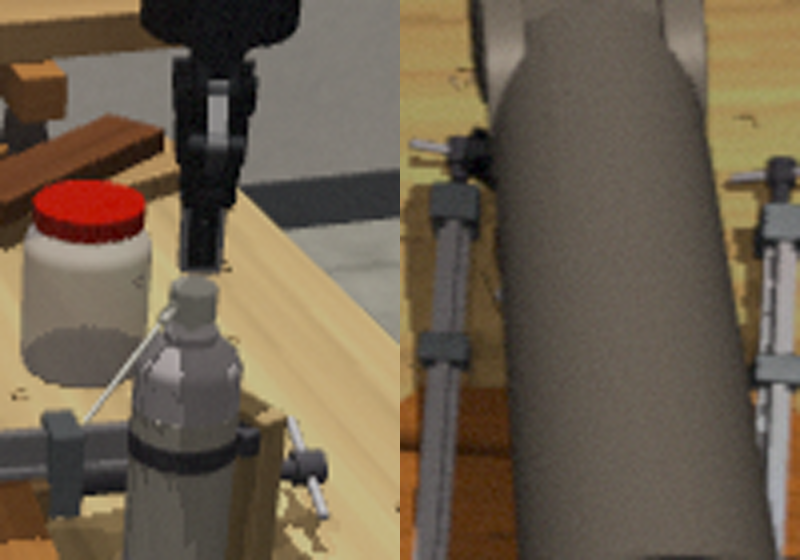

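The side view shows the shut fingertips at crop (202,265), just above the cap at (194,285). They sit about 2 mm to +x of it, so I correct that and press.

>>> drive_tool(
  slide=[
    [-2,0,0],
    [-2,0,-5],
    [-2,0,-9],
    [-2,0,-12],
    [-2,0,-14],
    [-2,0,-15],
    [-2,0,-15],
  ],
  turn=[
    [0,0,0],
    [0,0,0],
    [0,0,0],
    [0,0,0],
    [0,0,0],
    [0,0,0],
    [0,0,0],
  ],
  gripper=[0,0,0,0,0,0,0],
)

```text
t: 3.75
eef_pos: [0.671, 0.0449, 0.2013]
tool_rot: [0.577, -0.41, 0.575, 0.41]
contact_force: [-3.9, -0.2, 8.9]
gripper_width: -0.0
```

>>> drive_tool(
  slide=[
    [0,0,-2],
    [0,0,-3],
    [0,0,-3],
    [0,0,-3],
    [0,0,-3],
  ],
  turn=[
    [0,0,0],
    [0,0,0],
    [0,0,0],
    [0,0,0],
    [0,0,0],
  ],
  gripper=[0,0,0,0,0],
)

```text
t: 4.25
eef_pos: [0.6711, 0.0449, 0.2001]
tool_rot: [0.578, -0.41, 0.575, 0.41]
contact_force: [-5.3, -0.7, 12.4]
gripper_width: -0.001
```

Force of 12.4 N at z = 0.200, so the cap is fully down. Hold briefly, then rise.

>>> drive_tool(
  slide=[
    [0,0,0],
    [0,0,-1],
    [0,0,5],
    [0,0,15],
    [0,0,30],
    [0,0,60],
    [0,0,80],
    [0,0,80],
  ],
  turn=[
    [0,0,0],
    [0,0,0],
    [0,0,0],
    [0,0,0],
    [0,0,0],
    [0,0,0],
    [0,0,0],
    [0,0,0],
  ],
  gripper=[0,0,0,0,0,0,0,0],
)

```text
t: 5.05
eef_pos: [0.6731, 0.0448, 0.2844]
tool_rot: [0.58, -0.411, 0.573, 0.409]
contact_force: [0.3, -0.7, 0.8]
gripper_width: 0.003
```

>>> drive_tool(
  slide=[
    [-116,152,0],
    [-231,304,0],
    [-231,304,0],
    [-231,304,0],
    [-231,304,0],
    [-231,304,0],
    [-231,304,-30],
    [-231,304,-80],
    [-231,304,-120],
    [-231,304,-150],
  ],
  turn=[
    [0,0,-0.1],
    [0,0,-0.2],
    [0,0,-0.34],
    [0,0,-0.34],
    [0,0,-0.34],
    [0,0,-0.34],
    [0,0,-0.34],
    [0,0,-0.34],
    [0,0,-0.34],
    [0,0,-0.34],
  ],
  gripper=[0.2,0.75,0.75,0.75,0.75,0.75,0.75,0.75,0.75,0.75],
)

```text
t: 6.05
eef_pos: [0.4395, 0.35, 0.1318]
tool_rot: [0.639, -0.309, 0.634, 0.306]
contact_force: [0.5, 0.6, -0.3]
gripper_width: 0.751
```

>>> drive_tool(
  slide=[
    [0,0,0],
    [0,0,0],
  ],
  turn=[
    [0,0,0],
    [0,0,0],
  ],
  gripper=[0.75,0.75],
)

```text
t: 6.25
eef_pos: [0.4391, 0.3497, 0.1317]
tool_rot: [0.638, -0.309, 0.635, 0.306]
contact_force: [0.8, 0.4, 1.0]
gripper_width: 0.755
```

```bash
cat >> h.py <<'E'
from scipy.spatial.transform import Rotation as Ro
def st():
    o=bot.get_obs();q=o["tool_rot"];M=Ro.from_quat(np.r_[q[1:],q[0]]).as_matrix()
    print("t",o["t"],"pos",o["eef_pos"].round(4),"jawyaw",np.degrees(np.arctan2(M[1,2],M[0,2])).round(2),"xaxis",M[:,0].round(4),"zz",M[2,2].round(4),"F",o["contact_force"].round(1),"g",round(o["gripper_width"],3),"q",o["q"].round(2)); return M
E
python3 - <<'E'
from h import *
st()
s=bot.read_camera("side")["color"][:,:,::-1];c=bot.read_camera("top")["color"][:,:,::-1]
f=lambda a:cv2.resize(a,None,fx=4,fy=4,interpolation=cv2.INTER_CUBIC)
cv2.imwrite("pics/g1.png",np.hstack([f(s[130:270,230:330]),f(s[180:320,350:450])]))
E
```

```text
t 6.25 pos [0.4391 0.3497 0.1317] jawyaw 51.55 xaxis [ 0.0066 -0.0024 -1.    ] zz 0.0022 F [0.8 0.4 1. ] g 0.755 q [-0.94  0.41  0.19  1.93 -0.09  0.8   0.2 ]
```

View pics/g1.png

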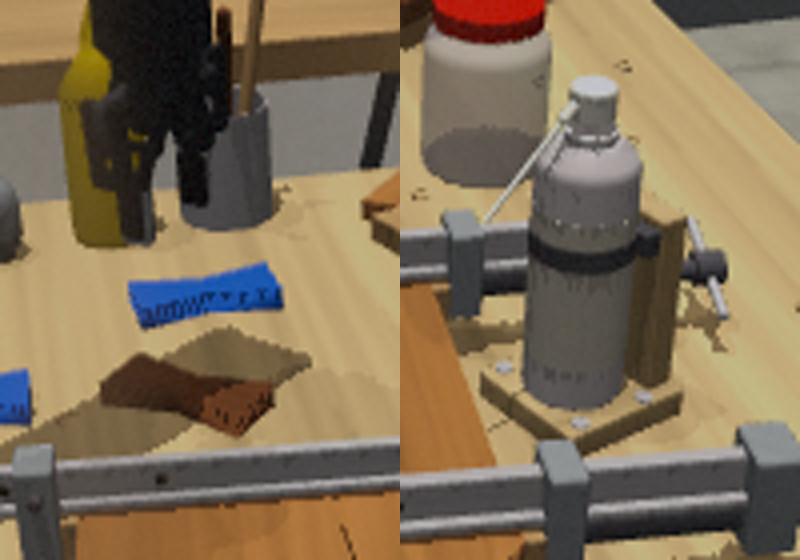

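The cap is up again, looking as it did before. Now lower onto the key.

>>> drive_tool(
  slide=[
    [3,-1,-30],
    [3,-1,-60],
    [3,-1,-85],
    [3,-1,-100],
    [3,-1,-112],
    [3,-1,-120],
    [3,-1,-122],
    [3,-1,-122],
  ],
  turn=[
    [0.002,0.007,0],
    [0.002,0.007,0],
    [0.002,0.007,0],
    [0.002,0.007,0],
    [0.002,0.007,0],
    [0.002,0.007,0],
    [0.002,0.007,0],
    [0.002,0.007,0],
  ],
  gripper=[0.75,0.75,0.75,0.75,0.75,0.75,0.75,0.75],
)

```text
t: 7.15
eef_pos: [0.4444, 0.3499, 0.0124]
tool_rot: [0.639, -0.307, 0.635, 0.308]
contact_force: [0.4, -0.3, -0.5]
gripper_width: 0.747
```

```bash
python3 - <<'E'
from h import *
st()
s=bot.read_camera("side")["color"][:,:,::-1];c=bot.read_camera("top")["color"][:,:,::-1]
f=lambda a:cv2.resize(a,None,fx=4,fy=4,interpolation=cv2.INTER_CUBIC)
cv2.imwrite("pics/g2.png",np.hstack([f(s[150:290,230:330]),f(c[200:340,180:280])]))
E
```

```text
t 7.15 pos [0.4444 0.3499 0.0124] jawyaw 51.49 xaxis [ 0.004   0.0038 -1.    ] zz 0.0055 F [ 0.4 -0.3 -0.5] g 0.747 q [-0.89  0.6   0.14  1.98 -0.15  0.57  0.25]
```

View pics/g2.png

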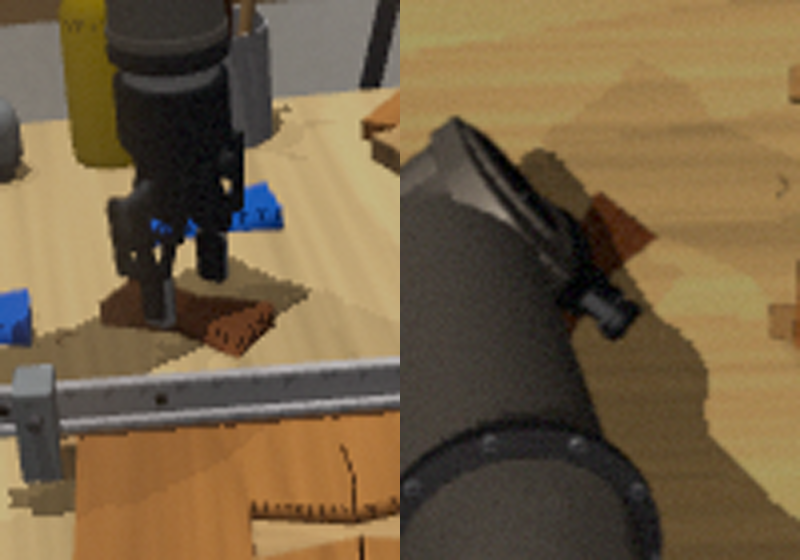

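The side view shows the fingers on both sides of the key's waist at crop (160,300) and (212,275). Lower 9 mm and close.

>>> drive_tool(
  slide=[
    [-2,-1,-5],
    [-2,-1,-9],
    [-2,-1,-9],
    [-2,-1,-9],
    [-2,-1,-9],
    [-2,-1,-9],
    [-2,-1,-9],
    [-2,-1,-9],
    [-2,-1,-9],
    [-2,-1,-9],
  ],
  turn=[
    [0,0,0],
    [-0.004,0.004,0],
    [-0.004,0.004,0],
    [-0.004,0.004,0],
    [-0.004,0.004,0],
    [-0.004,0.004,0],
    [-0.004,0.004,0],
    [-0.004,0.004,0],
    [-0.004,0.004,0],
    [-0.004,0.004,0],
  ],
  gripper=[0.75,0.75,0.6,0.5,0,0,0,0,0,0],
  squeeze=40,
)

```text
t: 8.25
eef_pos: [0.4426, 0.3491, 0.004]
tool_rot: [0.637, -0.307, 0.637, 0.307]
contact_force: [-1.5, -0.8, 5.0]
gripper_width: 0.34
```

>>> drive_tool(
  slide=[
    [0,0,0],
    [0,0,0],
    [0,0,10],
    [0,0,25],
    [0,0,50],
    [0,0,80],
    [0,0,120],
    [0,0,150],
    [0,0,150],
    [0,0,150],
  ],
  turn=[
    [0,0,0],
    [0,0,0],
    [0,0,0],
    [0,0,0],
    [0,0,0],
    [0,0,0],
    [0,0,0],
    [0,0,0],
    [0,0,0],
    [0,0,0],
  ],
  gripper=[0,0,0,0,0,0,0,0,0,0],
)

```text
t: 9.25
eef_pos: [0.4429, 0.3495, 0.1554]
tool_rot: [0.638, -0.307, 0.636, 0.308]
contact_force: [-0.5, -0.3, -1.2]
gripper_width: 0.342
```

```bash
python3 - <<'E'
from h import *
st()
s=bot.read_camera("side")["color"][:,:,::-1];c=bot.read_camera("top")["color"][:,:,::-1]
f=lambda a:cv2.resize(a,None,fx=4,fy=4,interpolation=cv2.INTER_CUBIC)
cv2.imwrite("pics/g3.png",np.hstack([f(s[80:220,200:300]),f(c[190:330,150:250])]))
E
```

```text
t 9.25 pos [0.4429 0.3495 0.1554] jawyaw 51.49 xaxis [ 0.0022  0.0023 -1.    ] zz 0.0032 F [-0.5 -0.3 -1.2] g 0.342 q [-0.93  0.38  0.19  1.91 -0.1   0.85  0.21]
```

View pics/g3.png

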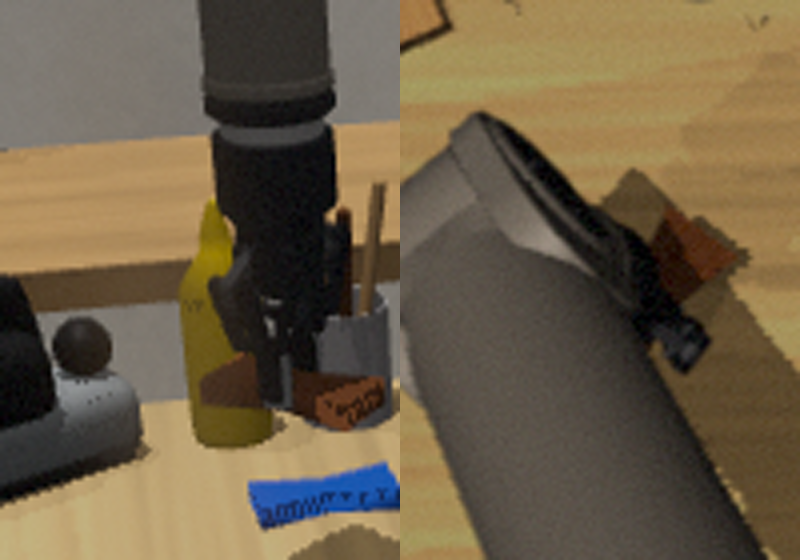

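The key is held across the waist (side crop (280,385)) and looks level. Carry it high over the clamp.

>>> drive_tool(
  slide=[
    [5,-30,5],
    [10,-65,5],
    [17,-105,5],
    [24,-150,5],
    [31,-195,5],
    [38,-240,5],
    [44,-280,5],
    [49,-310,5],
    [51,-325,5],
    [51,-325,5],
  ],
  turn=[
    [0,0,0.06],
    [0,0,0.12],
    [0,0,0.2],
    [0,0,0.28],
    [0,0,0.36],
    [0,0,0.44],
    [0,0,0.52],
    [0,0,0.56],
    [0,0,0.578],
    [0,0,0.578],
  ],
  gripper=[0,0,0,0,0,0,0,0,0,0],
)

```text
t: 10.35
eef_pos: [0.4922, 0.0206, 0.1573]
tool_rot: [0.523, -0.475, 0.525, 0.475]
contact_force: [-1.3, 0.2, -0.0]
gripper_width: 0.334
```

>>> drive_tool(
  slide=[
    [0,0,0],
    [0,0,0],
  ],
  turn=[
    [0,0,0],
    [0,0,0],
  ],
  gripper=[0,0],
)

```text
t: 10.55
eef_pos: [0.4916, 0.0216, 0.1566]
tool_rot: [0.522, -0.475, 0.525, 0.475]
contact_force: [-0.0, -0.4, -0.4]
gripper_width: 0.338
```

```bash
python3 - <<'E'
from h import *
st()
s=bot.read_camera("side")["color"][:,:,::-1];c=bot.read_camera("top")["color"][:,:,::-1]
f=lambda a:cv2.resize(a,None,fx=3,fy=3,interpolation=cv2.INTER_CUBIC)
cv2.imwrite("pics/p1.png",np.hstack([f(s[180:350,240:370]),f(c[180:350,270:400])]))
E
```

```text
t 10.55 pos [0.4916 0.0216 0.1566] jawyaw 84.4 xaxis [-0.0041 -0.0023 -1.    ] zz -0.0027 F [-0.  -0.4 -0.4] g 0.338 q [-0.35  0.27  0.21  2.07 -0.08  0.81  1.38]
```

View pics/p1.png

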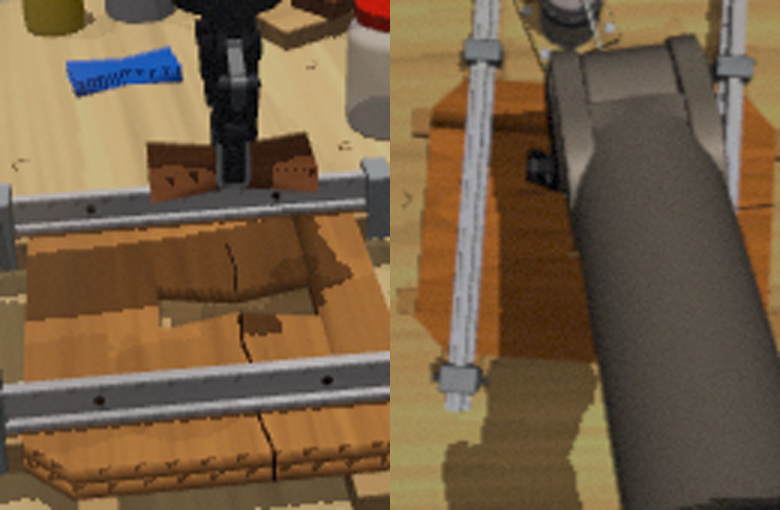

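>>> drive_tool(
  slide=[
    [3,2,0],
    [3,2,-20],
    [3,2,-40],
    [3,2,-55],
    [3,2,-65],
    [3,2,-72],
    [3,2,-72],
    [3,2,-72],
  ],
  turn=[
    [0.002,-0.004,0],
    [0.002,-0.004,0.003],
    [0.002,-0.004,0.003],
    [0.002,-0.004,0.003],
    [0.002,-0.004,0.003],
    [0.002,-0.004,0.003],
    [0.002,-0.004,0.003],
    [0.002,-0.004,0.003],
  ],
  gripper=[0,0,0,0,0,0,0,0],
)

```text
t: 11.45
eef_pos: [0.4953, 0.024, 0.0854]
tool_rot: [0.523, -0.476, 0.523, 0.476]
contact_force: [-0.2, -0.6, -0.8]
gripper_width: 0.341
```

```bash
python3 - <<'E'
from h import *
st()
s=bot.read_camera("side")["color"][:,:,::-1]
cv2.imwrite("pics/p2.png",cv2.resize(s[220:320,265:380],None,fx=6,fy=6,interpolation=cv2.INTER_CUBIC))
E
```

```text
t 11.45 pos [0.4953 0.024  0.0854] jawyaw 84.63 xaxis [ 0.0014  0.     -1.    ] zz 0.0002 F [-0.2 -0.6 -0.8] g 0.341 q [-0.33  0.39  0.18  2.11 -0.12  0.64  1.42]
```

View pics/p2.png

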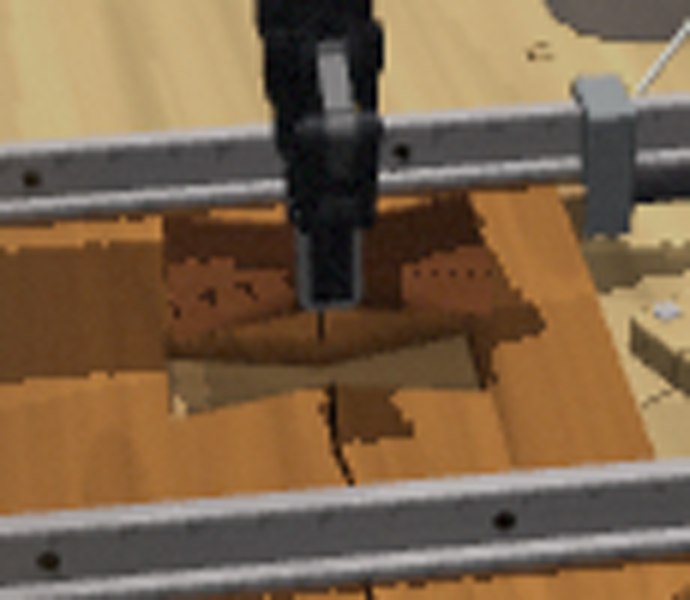

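```bash
python3 - <<'E'
from h import *
c=bot.read_camera("side");s=c["color"][:,:,::-1]
o=bot.get_obs()["eef_pos"]
im=cv2.resize(s[220:320,265:380],None,fx=6,fy=6,interpolation=cv2.INTER_CUBIC)
def out(L,W,w,cx,cy,z,yaw):
    a=np.radians(yaw);P=np.array([(L/2,W/2),(0,w/2),(-L/2,W/2),(-L/2,-W/2),(0,-w/2),(L/2,-W/2)])
    return [np.array([cx+x*np.cos(a)-y*np.sin(a),cy+x*np.sin(a)+y*np.cos(a),z]) for x,y in P]
def dr(P,col):
    q=np.array([((proj(c,X)-[265,220]+.5)*6) for X in P]).astype(int); cv2.polylines(im,[q],True,col,1); print(q.tolist())
zb=o[2]-.004
dr(out(.110,.052,.026,o[0],o[1],zb,-5.4),(0,255,0)); dr(out(.110,.052,.026,o[0],o[1],zb+.018,-5.4),(0,255,255))
dr(out(.112,.054,.028,.4945,.024,.05,-5.4),(255,0,0))
cv2.imwrite("pics/p3.png",im)
E
```

```text
[[466, 235], [319, 266], [162, 258], [172, 341], [328, 307], [490, 315]]
[[466, 192], [318, 223], [160, 216], [170, 297], [327, 264], [491, 272]]
[[465, 306], [318, 338], [161, 330], [171, 418], [327, 383], [490, 392]]
```

View pics/p3.png

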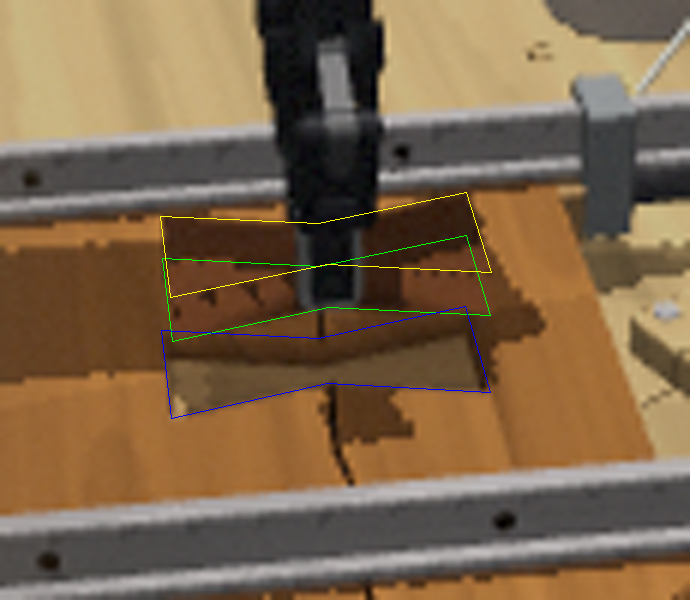

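```bash
python3 - <<'E'
from h import *
c=bot.read_camera("side");s=c["color"][:,:,::-1]
a=cv2.resize(s[248:290,285:360],None,fx=10,fy=10,interpolation=cv2.INTER_CUBIC)
cv2.imwrite("pics/p4.png",cv2.convertScaleAbs(a,alpha=1.9,beta=0))
E
```

```text
(no output)
```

View pics/p4.png

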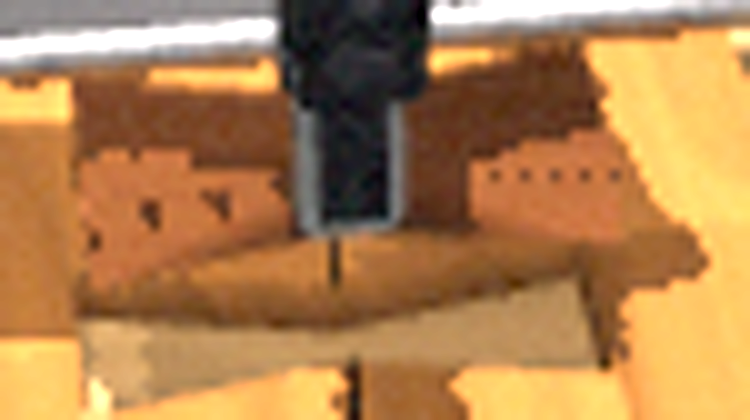

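The overlay agrees with the picture to about 1 px. The key's corners match at p4 (80,285), (617,240), (67,80) and (577,45), and the recess outline sits on the visible mouth. The key is level and aligned. Lower it to about 10–11 mm.

>>> drive_tool(
  slide=[
    [0,0,-6],
    [0,0,-11],
    [0,0,-15],
    [0,0,-18],
    [0,0,-20],
    [0,0,-20],
    [0,0,-20],
    [0,0,-20],
  ],
  turn=[
    [0,0,0],
    [0,0,0],
    [0,0,0],
    [0,0,0],
    [0,0,0],
    [0,0,0],
    [0,0,0],
    [0,0,0],
  ],
  gripper=[0,0,0,0,0,0,0,0],
)

```text
t: 12.4
eef_pos: [0.4955, 0.0239, 0.0658]
tool_rot: [0.524, -0.476, 0.522, 0.475]
contact_force: [-0.4, -0.1, -1.3]
gripper_width: 0.339
```

```bash
python3 - <<'E'
from h import *
st()
c=bot.read_camera("side");s=c["color"][:,:,::-1]
o=bot.get_obs()["eef_pos"]
im=cv2.resize(s[220:320,265:380],None,fx=6,fy=6,interpolation=cv2.INTER_CUBIC)
im=cv2.convertScaleAbs(im,alpha=1.6);raw=im.copy()
def out(L,W,w,cx,cy,z,yaw):
    a=np.radians(yaw);P=np.array([(L/2,W/2),(0,w/2),(-L/2,W/2),(-L/2,-W/2),(0,-w/2),(L/2,-W/2)])
    return [np.array([cx+x*np.cos(a)-y*np.sin(a),cy+x*np.sin(a)+y*np.cos(a),z]) for x,y in P]
def dr(P,col):
    q=np.array([((proj(c,X)-[265,220]+.5)*6) for X in P]).astype(int); cv2.polylines(im,[q],True,col,1)
zb=o[2]-.004
dr(out(.110,.052,.026,o[0],o[1],zb,-5.4),(0,255,0)); dr(out(.110,.052,.026,o[0],o[1],zb+.018,-5.4),(0,255,255))
dr(out(.112,.054,.028,.4945,.024,.05,-5.4),(255,0,0))
cv2.imwrite("pics/p5.png",cv2.resize(np.hstack([raw[150:450,100:560],im[150:450,100:560]]),None,fx=.86,fy=.86))
t=bot.read_camera("top")["color"][:,:,::-1];cv2.imwrite("pics/t5.png",t)
E
```

```text
t 12.4 pos [0.4955 0.0239 0.0658] jawyaw 84.61 xaxis [ 2.3e-03  3.0e-04 -1.0e+00] zz 0.0005 F [-0.4 -0.1 -1.3] g 0.339 q [-0.32  0.43  0.18  2.12 -0.13  0.6   1.43]
```

View pics/p5.png

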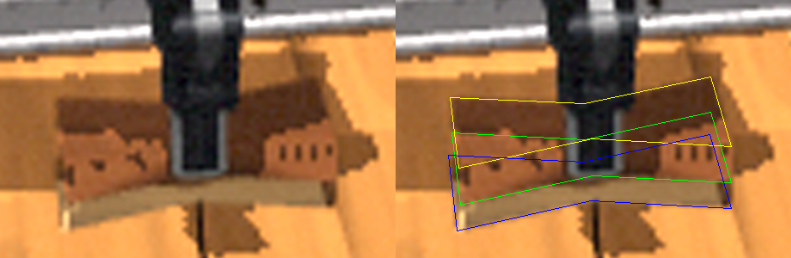

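View pics/t5.png

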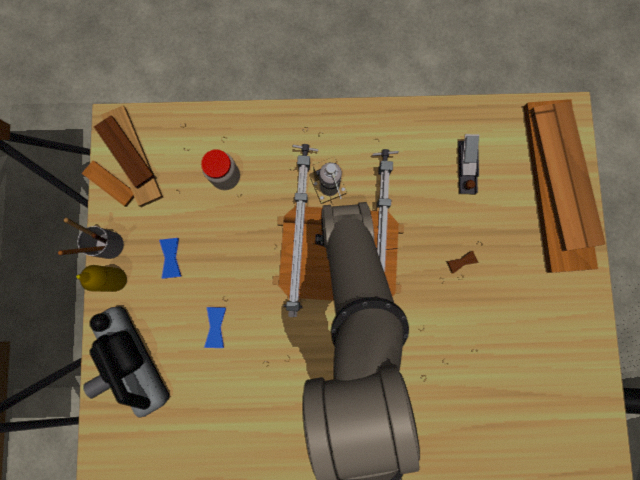

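```bash
python3 - <<'E'
from h import *
st();print(bot.get_obs()["joint_vel"].round(4)); print(bot.hand_in()); st()
E
```

```text
t 12.5 pos [0.4955 0.0239 0.0658] jawyaw 84.62 xaxis [ 2.3e-03  3.0e-04 -1.0e+00] zz 0.0005 F [-0.2 -0.5 -0.8] g 0.339 q [-0.32  0.43  0.18  2.12 -0.13  0.6   1.43]
[ 0.0007  0.0022  0.0007  0.0011  0.001  -0.0015  0.0005]
the job is handed in; nothing more can be done
None
the job is handed in; nothing more can be done
```

I pressed the duster cap, took the larger brown key across its waist, carried it over the clamp and handed in with it held over the recess at 12.5 s. The hand-in gives no verdict.

**Cap:** it went fully down at about 12.4 N. In the pictures afterwards it looks up again, as it did at the start.

**Last checks on the key:**
- **Height:** I work out the underside at about 12 mm above the board, from the tool height and the height at which the key was gripped.
- **Position:** the tool is within about 1 mm of the recess centre I measured.
- **Angle:** the jaws stand square to the recess to within about 0.5°. The tool leans only about 0.1°.
- **Still and clear:** the joints are practically still. No meaningful outside force shows at the wrist (about 1 N).
- **Side view:** the outlines expected for the key and the recess match the picture to about 1 px (1–2 mm).
- **Other things:** the small key, the jar and the plane look unmoved in the top view.

**Less certain:** the recess yaw came out between -5.2° from the clamp bars and -5.7° from the recess mask, so I used -5.4°. At the end the arm hid the recess from the top camera, so the final fit was checked only from the side.

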